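Free the mould wedge and stow it under the hood

TASK

Work the tight orange wedge out of the casting press by rocking its handle from side to side: pulled hard straight back it drags the whole mould along its runners, and the mould must stay where it is. Lay the wedge flat on the bench and let go, then take it again near its thin end and slide it, handle end first, into the blue-roofed cubby until the handle is fully under the roof, lying flat on the cubby's floor. Leave the pots and tools around it undisturbed.

Things in the scene. Friction and masses are not known exactly. Their poses are not given: they have to be found in the camera images.
- wedge_mid (a point): centre of the orange wedge, 170 mm long (x), 40 mm wide (y), 130 g, centre of mass about 19 mm from here towards the head (-x end). Flat underside 9 mm below this point; top slopes from 24 mm thick at the head to 12 mm at the thin end (+x). Starts level in the press, underside 80 mm above the bench, handle out on the robot's side, pinched between lid board and shoe
- handle_mid (a point): middle of the stem of the dark upright handle on the wedge's head, 55 mm from the wedge's centre, 44 mm above its underside; axes as the wedge. Stem 44 mm long (x), 28 mm wide (y), from 22 to 64 mm above the underside; at the head end it flares into an 8 mm thick, 44 mm wide (y) plate of the same height, which keeps fingers closed on the stem from slipping off. Turn the hand with it when rocking
- shoe (a joint): how far the spring-loaded rubber shoe has sunk, m (0 to 0.003 as the wedge leaves). It pinches the wedge: a straight pull needs 35 to 50 N at first. Swung sideways at the handle (10 to 20 N), the wedge also slips out 2 to 3 mm per 36 mm swing from side to side. About 35 mm out, a plain pull frees it; 65 mm out it is clear of the shoe. Cheeks leave 16 mm either side of the wedge
- shoe_mid (a point): point on the mould's lid board, 80 mm above the bench, under the middle of the shoe (40 mm along x, 36 mm wide). x is level, from the handle to the back of the press: the wedge comes out along -x. The rocked wedge turns about here; at first this is 36 to 44 mm from the wedge's centre towards its thin end. The press stands on the robot's left or right, the cubby on the other side
- cradle: dark fixed base board of the press; origin on the bench below the shoe's middle, axes as the shoe point. It reaches 115 mm to either side in y, 85 mm towards the handle, 105 mm behind. Lid board and white plaster mould reach 75 mm either way in x; steel posts 92 mm to either side in y carry a green bridge over the shoe, 36 mm wide, top 168 mm (bolts 180 mm) above the bench
- press (a joint): how far the mould with its bridge has been dragged along its runners towards the handle side, m; 0 at the start, range 0 to 0.06. It slips when the wedge is pulled back with more than about 22 N and does not spring back. Keep it under 0.012.
- cubby_mouth (a point): on the cubby's floor, middle of the mouth of the wooden cubby with the blue roof; x points out of the mouth (roughly away from the robot), z up. Floor 25 mm above the bench, reaching 30 mm out of the mouth as a ledge and 115 mm in to the back wall; inside 90 mm wide (y) and 90 mm high; roof and walls 10 mm thick. Fixed. A wedge carried by its handle cannot go in
- vase_a: raw clay vase, 124 mm wide, 160 mm tall; origin under its centre; a bystander, leave it
- vase_b: pinkish fired vase, 124 mm wide, 178 mm tall; origin under its centre; a bystander, leave it
- vase_c: small raw clay vase, 99 mm wide, 142 mm tall; origin under its centre; a bystander, leave it
- bowl: pinkish bowl, 110 mm wide, 50 mm tall; origin under its centre; a bystander, leave it
- glaze: amber glaze jar, 60 mm wide, 90 mm tall; origin under its centre; a bystander, leave it
- rib: dark wooden potter's rib, a flat slab 110 x 50 x 8 mm; origin under its centre; a bystander, leave it
Things that resemble listed ones, but are neither listed nor needed, are in the scene too. Of the things like the part that bears wedge_mid, leave any that is yellow; of the rest the smaller one is meant. What is shaped like the part that bears cubby_mouth but pink is not meant.

How it is judged:
By the outcome, as a careful person would: the job done as asked, in the order asked, and still so for the second after the job is handed in, with the robot touching nothing.
It also fails if it takes over 72 s, if anything falls off the work surface, if the arm or the gripper's body presses on something with over 40 N, if the wrist force passes 120 N, or if a joint passes its speed limit or range.

ROBOT

A 6-joint arm with a two-finger parallel gripper is mounted at the origin on the work surface. World frame = base frame: x ahead of the robot, y to its left, z up, the work surface at z = 0. Lengths are in m, angles in rad, forces in N, time in s.
With the tool pointing down it reaches from about 0.4 to 0.825 m from the base axis. Payload 7 kg.
Tool frame: the origin (TCP) lies on the centre line of the jaws, within the pads' length; the fingertips stand 25 mm ahead of it and the grasp point (between the pads) lies 6 mm ahead of it (bot.tip_extent is the distance from the TCP to the fingertips, in m); z points along the fingers, y is the direction in which the jaws open and shut (so a half turn about z gives the same grasp; the last joint's range is limited). The gripper opens to 88 mm and grips with 3 to 60 N. Pads are 19 mm wide; open, the fingers measure 130 mm over their backs; the gripper's body (78 mm by 193 mm) begins 47 mm behind the grasp point.
Start: joints at [1.483, 0.359, 0.012, 0, -1.224, -0.288], TCP at [0.248, 0.628, 0.252] pointing down, gripper open.
Joint ranges: [-3.07, 3.07], [-1.43, 2.12], [-1.02, 1.25], [-3.03, 1.67], [-3.05, -0], [-3.03, 3.03]. Speed limits (rad/s): [2.39, 2.39, 3.01, 3.14, 3.14, 3.14].

INTERFACE

Orientations are given as a unit quaternion [w, x, y, z].
In Python, from cell import bot gives the robot as it stands. The module is installed in compiled form; this text tells all that it offers.
- The arm moves only by the tool drive_tool, never from a script. Its argument "motion" is a list of rows, each an object of numbers: "fingers": the gripper command: -1 is shut, 1 is fully open, values between are in proportion; "dx", "dy", "dz": the shift along the tool's x, y, z in units of 60 mm (1.0 is 60 mm); "turn": the turn about the tool's z in degrees. A call has 1 to 12 rows; each row shifts and turns the pose as measured when the row begins, along the tool's axes as they then stand; what a row does not reach is not made up. A row lasts 1/8 s, in which the tool goes at most 62.5 mm and 10.7 degrees, less where a joint would pass 70% of its speed; a pose out of reach is approached as far as the arm can. A call is refused whole if a number of a shift passes 1 or a number of a turn 10.7, either way. A call with a gripper value outside its range is refused whole. The fingers move at their own pace and stop on an object; "newtons" is the grip in N (left out, the last holds). Time passes only in rows, so rows that do not move let the fingers close. It gives the time, the measured TCP pose, the force and the opening at its end, in the units of the state.
- bot.observe(): the state, without advancing time (a new reading comes with each control period).
- bot.snapshot(name): name is "side" or "top" or "wrist"; returns the picture (400x640x3 uint8, blue, green, red); there is no depth.
- bot.camera_params(name): a dict with "intrinsics" (3x3 intrinsics, pixels), "rvec" (rotation vector, rad) and "tvec" (3), from world to camera coordinates, as OpenCV has them; the wrist camera has in their place "mount" (4x4, takes a point from camera to tool coordinates, whose origin is the TCP and whose axes are the flange's). Camera axes: x right, y down, z forward; pixel columns grow to the right and rows downward; lengths in m; the calibration is good to about 2 mm. The wrist camera is an equidistant fisheye: a pixel r from the principal point sees the ray r / f radians off the axis. A picture is of the moment at which its call begins: read the wrist's pose just before it. camera_params takes no time and is no camera call.
- bot.finish_job(): hands the job in, once; it reports no verdict.
The state is a dict: "time": time; "joint_pos": joint angles; "joint_velocities": joint speeds; "tau": joint torques, N m; "tcp_pos": TCP position; "ee_rot": TCP orientation; "force": force on the tool from outside, world axes, zero at the start; "moment": the same for the moment, N m; "gripper_width": finger opening in m.
Only numpy, scipy, OpenCV 4.12 (cv2) and the standard library are available. Lean on these libraries where they do the work, as an engineer would, in place of code of your own. Each camera call takes 0.05 s, during which the arm holds its last target. There are 200 camera calls.

## Working session

There is one attempt and no reset: what is moved stays moved. The work goes in short steps, Python scripts to look and compute and a tool call to move; the robot and the scene stay as the last step left them, time stands still between calls to the robot, and variables do not carry over. Pictures are saved under pics/ and viewed, about 8 in all and at most 12, crops included, and the job is handed in when it is done.

Besides the shell and the picture viewer there is one more tool, called after "Emit:" in YAML: its name, and indented under it one key for each argument. drive_tool: Moves the arm, as the interface text tells. Its arguments: {"type":"object","properties":{"motion":{"type":"array"},"newtons":{"type":"number"}},"required":["motion"]}

```bash
mkdir -p pics; python3 - <<'E'
from cell import bot
import cv2,numpy as np
for n in("side","top","wrist"):
    s=bot.observe(); im=bot.snapshot(n); cv2.imwrite(f"pics/{n}0.png",im); p=bot.camera_params(n)
    print(n,{k:np.round(v,4).tolist() for k,v in p.items()})
print(s)
E
```

```text
side {'intrinsics': [[376.312, 0.0, 315.0121], [0.0, 376.312, 196.3066], [0.0, 0.0, 1.0]], 'rvec': [2.1072, -0.4495, 0.2313], 'tvec': [-0.4346, 0.1845, 1.0242]}
top {'intrinsics': [[387.3807, 0.0, 315.5434], [0.0, 387.3807, 198.5421], [0.0, 0.0, 1.0]], 'rvec': [2.1716, -2.1725, 0.1036], 'tvec': [-0.0008, 0.4663, 1.0988]}
wrist {'intrinsics': [[309.7069, 0.0, 316.8295], [0.0, 309.7069, 201.4365], [0.0, 0.0, 1.0]], 'mount': [[0.0009, -0.9691, -0.2467, 0.0646], [1.0, 0.0006, 0.001, 0.0005], [-0.0009, -0.2467, 0.9691, -0.1331], [0.0, 0.0, 0.0, 1.0]]}
{'time': 0.1, 'joint_pos': array([ 1.48314863e+00,  3.59337260e-01,  1.11510446e-02, -2.86308435e-04,
       -1.22413198e+00, -2.88125489e-01]), 'joint_velocities': array([ 0.0003036 , -0.0029689 ,  0.00100651,  0.00175182,  0.00098206,
       -0.00026232]), 'tau': array([-4.31723483e-04, -5.84161699e+01,  2.93751490e+01,  7.01565027e+00,
        1.01857900e-02, -4.37059907e-05]), 'tcp_pos': array([0.24758525, 0.62751606, 0.25070639]), 'ee_rot': array([ 7.70583848e-04,  9.82391779e-01, -1.86830925e-01, -5.77779463e-05]), 'force': array([-0.32066003,  0.2496135 ,  0.06833483]), 'moment': array([0.01952411, 0.0119918 , 0.0389328 ]), 'gripper_width': 0.08794807463972368}
```

View pics/top0.png

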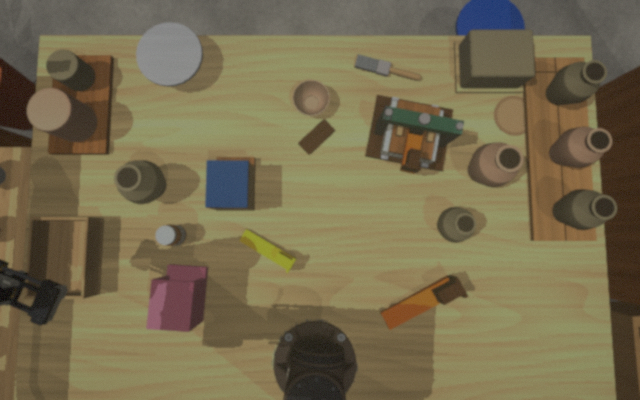

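View pics/side0.png

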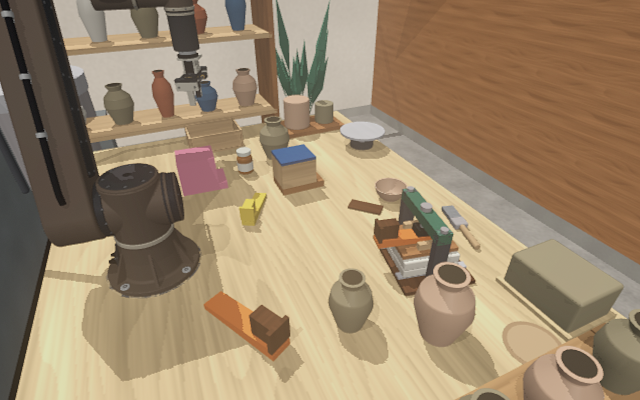

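The top view shows the press at (415,135), with the orange wedge's handle at (411,160). The blue-roofed cubby is at (228,185), the yellow decoy at (268,250), and the large orange decoy at (425,302). The side view shows the same arrangement. I'll zoom in on the press and the cubby.

```bash
cat > h.py <<'E'
import cv2,numpy as np
from cell import bot
from scipy.spatial.transform import Rotation as R
def ray(n,u,v):
    p=bot.camera_params(n);K=np.array(p["intrinsics"]);r=cv2.Rodrigues(np.array(p["rvec"],float))[0];t=np.ravel(p["tvec"])
    return -r.T@t, r.T@np.linalg.solve(K,[u,v,1])
def onz(n,u,v,z):
    o,d=ray(n,u,v); return o+d*(z-o[2])/d[2]
def wray(u,v,s):
    p=bot.camera_params("wrist");K=np.array(p["intrinsics"]);M=np.array(p["mount"])
    a=(u-K[0,2])/K[0,0];b=(v-K[1,2])/K[1,1];th=np.hypot(a,b)+1e-12
    d=np.array([a/th*np.sin(th),b/th*np.sin(th),np.cos(th)])
    q=np.asarray(s["ee_rot"]);Rt=R.from_quat(q[[1,2,3,0]]).as_matrix()
    return Rt@M[:3,3]+s["tcp_pos"], Rt@M[:3,:3]@d
def wz(u,v,z,s):
    o,d=wray(u,v,s); return o+d*(z-o[2])/d[2]
def st():
    s=bot.observe();q=np.asarray(s["ee_rot"]);Rt=R.from_quat(q[[1,2,3,0]]).as_matrix();return s,Rt
def delta(P):
    s,Rt=st();return Rt.T@(np.asarray(P)-s["tcp_pos"])/0.06
E
python3 - <<'E'
import cv2,numpy as np
t=cv2.imread("pics/top0.png");s=cv2.imread("pics/side0.png")
a=cv2.resize(t[80:190,350:480],None,fx=3,fy=3,interpolation=3)
b=cv2.resize(t[145:222,190:270],None,fx=4,fy=4,interpolation=3)
c=cv2.resize(s[135:200,260:335],None,fx=4,fy=4,interpolation=3)
d=cv2.resize(s[180:300,360:490],None,fx=2.4,fy=2.4,interpolation=3)
W=np.zeros((600,780,3),np.uint8)
for im,(x,y) in((a,(0,0)),(b,(400,0)),(c,(400,320)),(d,(0,335))):
    im=im[:600-y,:780-x];W[y:y+im.shape[0],x:x+im.shape[1]]=im
cv2.imwrite("pics/crop1.png",W)
E
```

```text
(no output)
```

View pics/crop1.png

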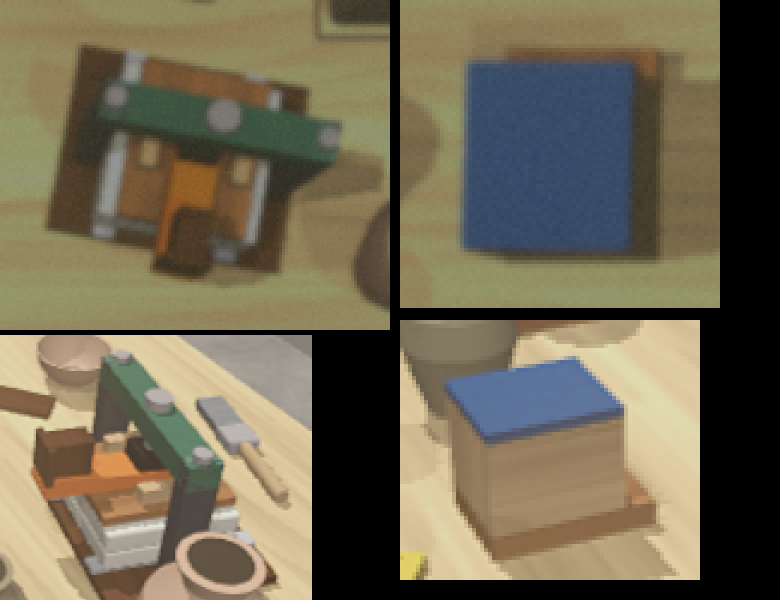

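The crop shows the cubby's mouth and ledge facing away from the robot, so the wedge goes in along about -x. The press is yawed by about 10°, with its handle towards the robot.

```bash
python3 - <<'E'
from h import *
np.set_printoptions(precision=4,suppress=True)
A=lambda u,v:(350+u/3,80+v/3)
B=lambda u,v:(190+(u-400)/4,145+v/4)
roof=np.array([onz("top",*B(*p),.125) for p in[(468,62),(635,62),(632,248),(462,250)]]);print("roof",roof,roof.mean(0))
bolts=np.array([onz("top",*A(*p),.18) for p in[(117,95),(224,115),(329,135)]]);print("bolts",bolts)
d=bolts[0]-bolts[2];print("x axis yaw deg",np.degrees(np.arctan2(d[1],d[0]))-90)
b=np.array([onz("top",*A(*p),.02) for p in[(80,45),(308,90),(278,272),(47,230)]]);print("board",b,b.mean(0))
print("plate edge top near", [onz("top",*A(*p),.144) for p in[(172,205),(213,212),(208,275),(165,262)]])
for nm,p,z in[("rib",(317,137),0),("bowl",(312,98),.05),("vc",(458,220),.14),("vb",(508,160),.178),("glaze",(175,233),.09),("va",(128,180),.16),("yel",(268,250),.02)]:print(nm,onz("top",*p,z))
E
```

```text
roof [[0.558  0.2869 0.125 ]
 [0.5579 0.1761 0.125 ]
 [0.4343 0.1761 0.125 ]
 [0.433  0.2875 0.125 ]] [0.4958 0.2316 0.125 ]
bolts [[ 0.6727 -0.1878  0.18  ]
 [ 0.6553 -0.2779  0.18  ]
 [ 0.638  -0.366   0.18  ]]
x axis yaw deg -11.036537162525164
board [[ 0.7761 -0.1831  0.02  ]
 [ 0.7301 -0.4077  0.02  ]
 [ 0.5481 -0.3723  0.02  ]
 [ 0.5898 -0.148   0.02  ]] [ 0.661  -0.2778  0.02  ]
plate edge top near [array([ 0.5862, -0.2408,  0.144 ]), array([ 0.58  , -0.2763,  0.144 ]), array([ 0.5246, -0.2705,  0.144 ]), array([ 0.536 , -0.2336,  0.144 ])]
rib [ 0.6538 -0.0055  0.    ]
bowl [0.756  0.0091 0.05  ]
vc [ 0.3993 -0.3679  0.14  ]
vb [ 0.5485 -0.485   0.178 ]
glaze [0.3667 0.3779 0.09  ]
va [0.5008 0.477  0.16  ]
yel [0.3186 0.1352 0.02  ]
```

Emit:
drive_tool:
  motion:
    - {"turn": -10.5, "fingers": 1}
    - {"dx": 0.49, "dy": 0.83}
    - {"dx": 0.49, "dy": 0.83}
    - {"dx": 0.49, "dy": 0.83}
    - {"dx": 0.49, "dy": 0.83}
    - {"dx": 0.49, "dy": 0.83}
    - {"dx": 0.49, "dy": 0.83}
    - {"dx": 0.49, "dy": 0.83}
    - {"dx": 0.49, "dy": 0.83}
    - {"dx": 0.49, "dy": 0.83}
    - {"dx": 0.49, "dy": 0.83}
    - {"dx": 0.49, "dy": 0.83}
  newtons: 50

```text
$.motion[0]: bad value
```

```bash
python3 - <<'E'
from h import *
s,Rt=st();print(s["time"],s["tcp_pos"],Rt[:,0],delta([.562,-.26,.23]))
E
```

```text
0.15 [0.24766033 0.62756148 0.25083523] [ 9.30177682e-01 -3.67109592e-01  1.63483457e-04] [10.3036779  11.83608684  0.36418958]
```

Emit:
drive_tool:
  motion:
    - {"dx": 0, "dy": 0, "dz": 0, "turn": -10.5, "fingers": 1}
    - {"dx": 0.49, "dy": 0.83, "dz": 0, "turn": 0, "fingers": 1}
    - {"dx": 0.49, "dy": 0.83, "dz": 0, "turn": 0, "fingers": 1}
    - {"dx": 0.49, "dy": 0.83, "dz": 0, "turn": 0, "fingers": 1}
    - {"dx": 0.49, "dy": 0.83, "dz": 0, "turn": 0, "fingers": 1}
    - {"dx": 0.49, "dy": 0.83, "dz": 0, "turn": 0, "fingers": 1}
    - {"dx": 0.49, "dy": 0.83, "dz": 0, "turn": 0, "fingers": 1}
    - {"dx": 0.49, "dy": 0.83, "dz": 0, "turn": 0, "fingers": 1}
    - {"dx": 0.49, "dy": 0.83, "dz": 0, "turn": 0, "fingers": 1}
    - {"dx": 0.49, "dy": 0.83, "dz": 0, "turn": 0, "fingers": 1}
    - {"dx": 0.49, "dy": 0.83, "dz": 0, "turn": 0, "fingers": 1}
    - {"dx": 0.49, "dy": 0.83, "dz": 0, "turn": 0, "fingers": 1}
  newtons: 50

```text
time: 1.65
tcp_pos: [0.4674, 0.0132, 0.2508]
ee_rot: [0.002, 0.996, -0.089, 0.001]
force: [0.9, 2.6, -0.6]
gripper_width: 0.0876
```

```bash
python3 - <<'E'
from h import *
s,Rt=st();print(s["time"],s["tcp_pos"],Rt[:,0],delta([.562,-.26,.23]))
E
```

```text
1.65 [0.46744777 0.01319358 0.25081601] [ 0.98405629 -0.17784445  0.00213874] [2.35976934 4.19904933 0.36752403]
```

Emit:
drive_tool:
  motion:
    - {"dx": 0.47, "dy": 0.84, "dz": 0, "turn": 0, "fingers": 1}
    - {"dx": 0.47, "dy": 0.84, "dz": 0, "turn": 0, "fingers": 1}
    - {"dx": 0.47, "dy": 0.84, "dz": 0, "turn": 0, "fingers": 1}
    - {"dx": 0.47, "dy": 0.84, "dz": 0, "turn": 0, "fingers": 1}
    - {"dx": 0.4, "dy": 0.8, "dz": 0.2, "turn": 0.5, "fingers": 1}
    - {"dx": 0, "dy": 0, "dz": 0, "turn": 0, "fingers": 1}

```text
time: 2.4
tcp_pos: [0.5593, -0.2702, 0.2382]
ee_rot: [0.002, 0.995, -0.096, 0.0]
force: [-1.1, 0.3, -0.7]
gripper_width: 0.0883
```

```bash
python3 - <<'E'
from h import *
s,Rt=st();print(s["time"],s["tcp_pos"],Rt[:,0],delta([.562,-.26,.23]))
cv2.imwrite("pics/w1.png",bot.snapshot("wrist"))
E
```

```text
2.4 [ 0.55927027 -0.27018502  0.23821512] [ 0.98162381 -0.19082202  0.00128215] [ 0.01209175 -0.1757479   0.13637527]
```

View pics/w1.png

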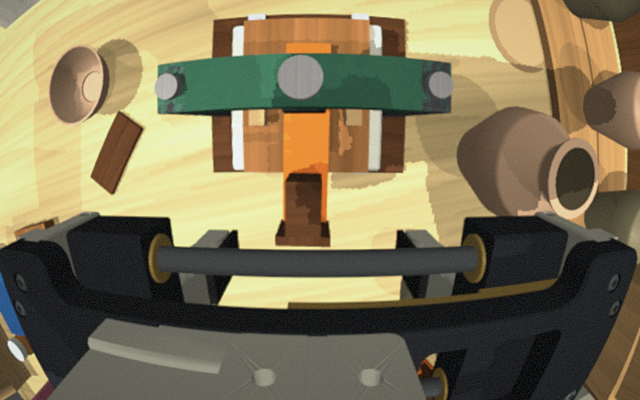

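The wrist view shows the stem top at about u 287–321, v 175–222, with the plate at u 276–330, v 222–245. The fingers straddle it.

```bash
python3 - <<'E'
from h import *
np.set_printoptions(precision=4,suppress=True)
s,Rt=st()
for n,p,z in[("stemL",(287,176),.144),("stemR",(321,176),.144),("plL",(277,222),.144),("plR",(330,222),.144),("plLb",(276,235),.144),("plRb",(330,235),.144),("wedgeL",(285,112),.095),("wedgeR",(329,112),.095),("bolt",(300,77),.18),("boltL",(168,84),.18),("boltR",(439,84),.18)]:
    P=wz(*p,z,s);print(n,P,Rt.T@(P-s["tcp_pos"])*1000)
E
```

```text
stemL [ 0.5891 -0.2528  0.144 ] [ 26.0465 -21.8817  95.0996]
stemR [ 0.5843 -0.2777  0.144 ] [25.9939  3.5635 95.18  ]
plL [ 0.5553 -0.2374  0.144 ] [-10.1011 -30.5266  94.9881]
plR [ 0.5475 -0.2779  0.144 ] [-10.0331  10.6892  95.1187]
plLb [ 0.5449 -0.2342  0.144 ] [-20.9105 -31.7348  94.9591]
plRb [ 0.537 -0.276  0.144] [-20.7864  10.836   95.0941]
wedgeL [ 0.6391 -0.2566  0.095 ] [ 75.7132 -27.7849 144.1969]
wedgeR [ 0.6315 -0.2948  0.095 ] [ 75.5145  11.1997 144.3198]
bolt [ 0.6537 -0.2773  0.18  ] [94.1448 -9.9347 59.2956]
boltL [ 0.6718 -0.1911  0.18  ] [ 95.6067 -97.9752  59.0205]
boltR [ 0.6364 -0.3647  0.18  ] [93.7431 79.2339 59.5768]
```

Emit:
drive_tool:
  motion:
    - {"dx": 0.03, "dy": -0.158, "dz": 0.3, "turn": 0, "fingers": 1}
    - {"dx": 0, "dy": 0, "dz": 0.5, "turn": 0, "fingers": 1}
    - {"dx": 0, "dy": 0, "dz": 0.5, "turn": 0, "fingers": 1}
    - {"dx": 0, "dy": 0, "dz": 0.4, "turn": 0, "fingers": 1}
    - {"dx": 0, "dy": 0, "dz": 0.06, "turn": 0, "fingers": 1}
    - {"dx": 0, "dy": 0, "dz": 0, "turn": 0, "fingers": 1}

```text
time: 3.2
tcp_pos: [0.564, -0.2551, 0.1346]
ee_rot: [0.002, 0.996, -0.093, 0.004]
force: [0.1, -1.1, 0.7]
gripper_width: 0.0876
```

```bash
python3 - <<'E'
from h import *
np.set_printoptions(precision=4,suppress=True)
s,Rt=st();print(s["tcp_pos"],Rt[:,0],Rt[:,2])
hm=np.array([.5593,-.2702,.132])+.004*np.array([.9816,-.1908,0])-.0095*np.array([-.19,-.98,0]);print("handle",hm,delta(hm))
E
```

```text
[ 0.564  -0.2551  0.1346] [ 0.9828 -0.1844  0.0073] [ 0.0067 -0.004  -1.    ]
handle [ 0.565  -0.2617  0.132 ] [0.0373 0.1035 0.0447]
```

Emit:
drive_tool:
  motion:
    - {"dx": 0.0, "dy": 0.1, "dz": 0.03, "turn": 0.4, "fingers": 1}
    - {"dx": 0, "dy": 0, "dz": 0, "turn": 0, "fingers": 1}
    - {"dx": 0, "dy": 0, "dz": 0, "turn": 0, "fingers": -1}
    - {"dx": 0, "dy": 0, "dz": 0, "turn": 0, "fingers": -1}
    - {"dx": 0, "dy": 0, "dz": 0, "turn": 0, "fingers": -1}
    - {"dx": 0, "dy": 0, "dz": 0, "turn": 0, "fingers": -1}
  newtons: 60

```text
time: 3.95
tcp_pos: [0.5642, -0.2616, 0.1362]
ee_rot: [0.002, 0.995, -0.096, 0.006]
force: [0.1, 0.1, 0.2]
gripper_width: 0.053
```

Emit:
drive_tool:
  motion:
    - {"dx": 0, "dy": 0, "dz": 0, "turn": 0, "fingers": -1}
    - {"dx": 0, "dy": 0, "dz": 0, "turn": 0, "fingers": -1}
    - {"dx": 0, "dy": 0, "dz": 0, "turn": 0, "fingers": -1}
    - {"dx": 0, "dy": 0, "dz": 0, "turn": 0, "fingers": -1}
    - {"dx": 0, "dy": 0, "dz": 0, "turn": 0, "fingers": -1}

```text
time: 4.58
tcp_pos: [0.5643, -0.261, 0.1361]
ee_rot: [0.001, 0.995, -0.097, 0.006]
force: [0.2, 0.3, 0.9]
gripper_width: 0.0278
```

Emit:
drive_tool:
  motion:
    - {"dx": 0, "dy": 0.1, "dz": 0, "turn": -3.7, "fingers": -1}
    - {"dx": 0, "dy": 0.1, "dz": 0, "turn": -3.7, "fingers": -1}
    - {"dx": 0, "dy": 0.1, "dz": 0, "turn": -3.7, "fingers": -1}

```text
time: 4.95
tcp_pos: [0.5618, -0.2776, 0.136]
ee_rot: [0.001, 1.0, 0.002, 0.006]
force: [-1.2, 4.0, 2.8]
gripper_width: 0.0279
```

```bash
cat >> h.py <<'E'
S=np.array([.6545,-.2776]); AX=np.array([.982,-.189])
def rep():
    s,Rt=st();p=s["tcp_pos"][:2]-S
    ay=np.array([.189,.982]);y=np.degrees(np.arctan2(Rt[1,0],Rt[0,0]))
    print("t %.2f r %.1f px %.1f py %.1f mm  yaw-rel %.1f z %.1f w %.1f Fpress x %.1f y %.1f z %.1f M %s"%(s["time"],1e3*np.hypot(*p),1e3*p@AX,1e3*p@ay,y+10.9,1e3*s["tcp_pos"][2],1e3*s["gripper_width"],s["force"][:2]@AX,s["force"][:2]@ay,s["force"][2],np.round(s["moment"],1)))
E
python3 -c "
from h import *
rep()"
```

```text
t 4.95 r 92.7 px -91.0 py -17.5 mm  yaw-rel 11.1 z 136.0 w 27.9 Fpress x -1.9 y 3.7 z 2.8 M [ 1.4  0.3 -0.7]
```

Emit:
drive_tool:
  motion:
    - {"dx": -0.01, "dy": -0.2, "dz": 0, "turn": 7.4, "fingers": -1}
    - {"dx": -0.01, "dy": -0.2, "dz": 0, "turn": 7.4, "fingers": -1}
    - {"dx": -0.01, "dy": -0.2, "dz": 0, "turn": 7.4, "fingers": -1}
    - {"dx": -0.01, "dy": 0.2, "dz": 0, "turn": -7.4, "fingers": -1}
    - {"dx": -0.01, "dy": 0.2, "dz": 0, "turn": -7.4, "fingers": -1}
    - {"dx": -0.01, "dy": 0.2, "dz": 0, "turn": -7.4, "fingers": -1}

```text
time: 5.7
tcp_pos: [0.5574, -0.2769, 0.136]
ee_rot: [0.002, 1.0, 0.002, 0.009]
force: [1.8, 3.3, 1.2]
gripper_width: 0.0279
```

```bash
python3 -c "
from h import *
rep()"
```

```text
t 5.70 r 97.1 px -95.5 py -17.7 mm  yaw-rel 11.2 z 136.0 w 27.9 Fpress x 1.2 y 3.6 z 1.2 M [ 1.7 -0.2 -0.8]
```

Emit:
drive_tool:
  motion:
    - {"dx": -0.01, "dy": -0.2, "dz": 0, "turn": 7.1, "fingers": -1}
    - {"dx": -0.01, "dy": -0.2, "dz": 0, "turn": 7.1, "fingers": -1}
    - {"dx": -0.01, "dy": -0.2, "dz": 0, "turn": 7.1, "fingers": -1}
    - {"dx": -0.01, "dy": 0.2, "dz": 0, "turn": -7, "fingers": -1}
    - {"dx": -0.01, "dy": 0.2, "dz": 0, "turn": -7, "fingers": -1}
    - {"dx": -0.01, "dy": 0.2, "dz": 0, "turn": -7, "fingers": -1}
    - {"dx": -0.01, "dy": -0.2, "dz": 0, "turn": 6.8, "fingers": -1}
    - {"dx": -0.01, "dy": -0.2, "dz": 0, "turn": 6.8, "fingers": -1}
    - {"dx": -0.01, "dy": -0.2, "dz": 0, "turn": 6.8, "fingers": -1}
    - {"dx": -0.01, "dy": 0.2, "dz": 0, "turn": -6.7, "fingers": -1}
    - {"dx": -0.01, "dy": 0.2, "dz": 0, "turn": -6.7, "fingers": -1}
    - {"dx": -0.01, "dy": 0.2, "dz": 0, "turn": -6.7, "fingers": -1}

```text
time: 7.2
tcp_pos: [0.5478, -0.2765, 0.1361]
ee_rot: [0.005, 1.0, 0.001, 0.013]
force: [3.0, 3.0, 0.2]
gripper_width: 0.0279
```

```bash
python3 -c "
from h import *
rep()"
```

```text
t 7.20 r 106.7 px -105.0 py -19.0 mm  yaw-rel 11.0 z 136.1 w 27.9 Fpress x 2.4 y 3.5 z 0.2 M [ 2.3 -0.4 -0.5]
```

Emit:
drive_tool:
  motion:
    - {"dx": -0.01, "dy": -0.2, "dz": 0, "turn": 6.7, "fingers": -1}
    - {"dx": -0.01, "dy": -0.2, "dz": 0, "turn": 6.7, "fingers": -1}
    - {"dx": -0.01, "dy": -0.2, "dz": 0, "turn": 6.7, "fingers": -1}
    - {"dx": -0.01, "dy": 0.2, "dz": 0, "turn": -6.4, "fingers": -1}
    - {"dx": -0.01, "dy": 0.2, "dz": 0, "turn": -6.4, "fingers": -1}
    - {"dx": -0.01, "dy": 0.2, "dz": 0, "turn": -6.4, "fingers": -1}
    - {"dx": -0.01, "dy": -0.2, "dz": 0, "turn": 6.3, "fingers": -1}
    - {"dx": -0.01, "dy": -0.2, "dz": 0, "turn": 6.3, "fingers": -1}
    - {"dx": -0.01, "dy": -0.2, "dz": 0, "turn": 6.3, "fingers": -1}
    - {"dx": -0.01, "dy": 0.2, "dz": 0, "turn": -6.1, "fingers": -1}
    - {"dx": -0.01, "dy": 0.2, "dz": 0, "turn": -6.1, "fingers": -1}
    - {"dx": -0.01, "dy": 0.2, "dz": 0, "turn": -6.1, "fingers": -1}

```text
time: 8.7
tcp_pos: [0.5384, -0.2754, 0.1361]
ee_rot: [0.007, 1.0, -0.008, 0.016]
force: [3.1, 3.5, -0.4]
gripper_width: 0.0276
```

```bash
python3 -c "
from h import *
rep()"
```

```text
t 8.70 r 116.1 px -114.4 py -19.8 mm  yaw-rel 10.0 z 136.1 w 27.6 Fpress x 2.4 y 4.0 z -0.4 M [ 2.2 -0.4 -0.3]
```

Emit:
drive_tool:
  motion:
    - {"dx": -0.015, "dy": -0.3, "dz": 0, "turn": 9.2, "fingers": -1}
    - {"dx": -0.015, "dy": -0.3, "dz": 0, "turn": 9.2, "fingers": -1}
    - {"dx": -0.015, "dy": 0.3, "dz": 0, "turn": -9, "fingers": -1}
    - {"dx": -0.015, "dy": 0.3, "dz": 0, "turn": -9, "fingers": -1}
    - {"dx": -0.015, "dy": -0.3, "dz": 0, "turn": 8.8, "fingers": -1}
    - {"dx": -0.015, "dy": -0.3, "dz": 0, "turn": 8.8, "fingers": -1}
    - {"dx": -0.015, "dy": 0.3, "dz": 0, "turn": -8.6, "fingers": -1}
    - {"dx": -0.015, "dy": 0.3, "dz": 0, "turn": -8.6, "fingers": -1}
    - {"dx": -0.015, "dy": -0.3, "dz": 0, "turn": 8.4, "fingers": -1}
    - {"dx": -0.015, "dy": -0.3, "dz": 0, "turn": 8.4, "fingers": -1}

```text
time: 9.95
tcp_pos: [0.5278, -0.2411, 0.1357]
ee_rot: [0.008, 0.987, -0.161, 0.022]
force: [1.3, -4.3, -1.6]
gripper_width: 0.0277
```

```bash
python3 -c "
from h import *
rep();print(st()[1][:,2]);cv2.imwrite('pics/w2.png',bot.snapshot('wrist'));cv2.imwrite('pics/s2.png',bot.snapshot('side'))"
```

```text
t 9.95 r 131.9 px -131.3 py 11.9 mm  yaw-rel -7.6 z 135.7 w 27.7 Fpress x 2.1 y -4.0 z -1.6 M [-1.5  0.2 -0.1]
[ 0.0414723  -0.0226443  -0.99888302]
```

View pics/w2.png

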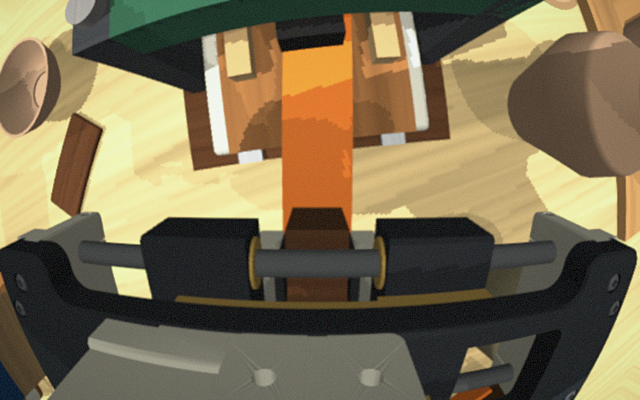

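The wrist view shows the wedge straight in the hand and most of the way out. The mould's ends still sit inside the base board, so it hasn't moved. Next is a gentle plain pull.

Emit:
drive_tool:
  motion:
    - {"dx": -0.06, "dy": 0, "dz": 0, "turn": -1, "fingers": -1}
    - {"dx": -0.08, "dy": 0.0, "dz": 0, "turn": 0, "fingers": -1}
    - {"dx": -0.08, "dy": 0.0, "dz": 0, "turn": 0, "fingers": -1}
    - {"dx": -0.08, "dy": 0.0, "dz": 0, "turn": 0, "fingers": -1}

```text
time: 10.55
tcp_pos: [0.5155, -0.2375, 0.135]
ee_rot: [0.009, 0.99, -0.141, 0.027]
force: [5.2, -1.7, -4.2]
gripper_width: 0.0275
```

```bash
python3 -c "
from h import *
rep();print(st()[1][:,2])"
```

```text
t 10.55 r 144.6 px -144.1 py 13.1 mm  yaw-rel -5.3 z 135.0 w 27.5 Fpress x 5.4 y -0.7 z -4.2 M [-0.4 -1.2 -0. ]
[ 0.05012036 -0.02446768 -0.99844343]
```

Emit:
drive_tool:
  motion:
    - {"dx": -0.12, "dy": 0, "dz": -0.005, "turn": 0, "fingers": -1}
    - {"dx": -0.15, "dy": 0.0, "dz": -0.01, "turn": 0, "fingers": -1}
    - {"dx": -0.15, "dy": 0.0, "dz": -0.01, "turn": 0, "fingers": -1}
    - {"dx": -0.15, "dy": 0.0, "dz": -0.01, "turn": 0, "fingers": -1}
    - {"dx": -0.15, "dy": 0.0, "dz": -0.01, "turn": 0, "fingers": -1}

```text
time: 11.18
tcp_pos: [0.4706, -0.2257, 0.1346]
ee_rot: [0.009, 0.99, -0.136, 0.026]
force: [0.3, 0.1, -0.5]
gripper_width: 0.0279
```

```bash
python3 -c "
from h import *
rep();print(st()[1][:,2])"
```

```text
t 11.18 r 191.1 px -190.4 py 16.2 mm  yaw-rel -4.8 z 134.6 w 27.9 Fpress x 0.3 y 0.1 z -0.5 M [0.1 0.3 0. ]
[ 0.04831818 -0.02401563 -0.99854324]
```

The wedge is free. I'll lift it straight up and turn it square to the cubby.

Emit:
drive_tool:
  motion:
    - {"dx": 0, "dy": 0, "dz": -0.4, "turn": 0, "fingers": -1}
    - {"dx": 0, "dy": 0.0, "dz": -0.8, "turn": 0, "fingers": -1}
    - {"dx": 0, "dy": 0.0, "dz": -0.8, "turn": -5, "fingers": -1}
    - {"dx": 0, "dy": 0.0, "dz": 0, "turn": -5, "fingers": -1}
    - {"dx": 0, "dy": 0, "dz": 0, "turn": -5, "fingers": -1}

```text
time: 11.8
tcp_pos: [0.4609, -0.2218, 0.2585]
ee_rot: [0.012, 1.0, -0.002, 0.024]
force: [0.2, -0.7, -1.4]
gripper_width: 0.0278
```

```bash
python3 -c "
from h import *
rep();print(st()[1],st()[0]['tcp_pos'],delta([.635,.232,.25]));cv2.imwrite('pics/t3.png',bot.snapshot('top'));cv2.imwrite('pics/s3.png',bot.snapshot('side'))
t=cv2.imread('pics/t3.png');s=cv2.imread('pics/s3.png')
cv2.imwrite('pics/c3.png',np.hstack([cv2.resize(t[80:230,350:480],None,fx=3,fy=3),cv2.resize(s[130:280,330:460],None,fx=3,fy=3)]))"
```

```text
t 11.80 r 201.4 px -200.6 py 18.2 mm  yaw-rel 10.7 z 258.5 w 27.8 Fpress x 0.3 y -0.7 z -1.4 M [0.1 0.3 0. ]
[[ 0.99886683 -0.00377841  0.04744245]
 [-0.00266647 -0.99972077 -0.02347911]
 [ 0.04751791  0.023326   -0.99859799]] [ 0.46093111 -0.22183682  0.25847881] [ 2.87097668 -7.576093    0.10115826]
```

View pics/c3.png

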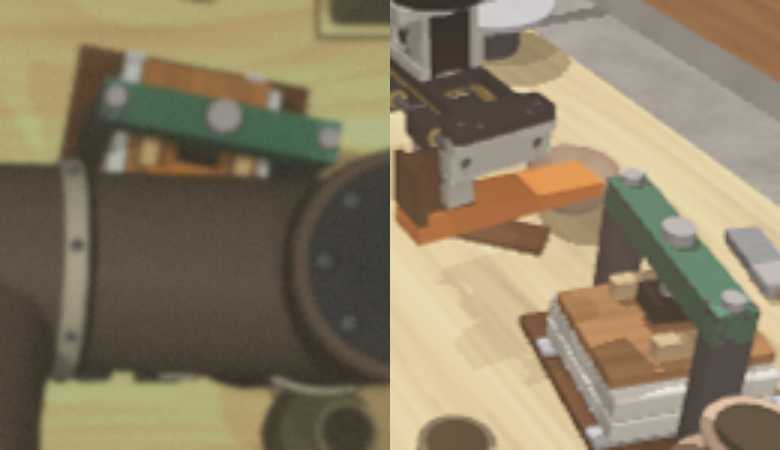

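The press bolts are at the same pixels as before, so the mould has not moved. The wedge is held by its handle and is clear of everything. Next I carry it to the space in front of the cubby's mouth.

Emit:
drive_tool:
  motion:
    - {"dx": 0.32, "dy": -0.5, "dz": 0, "turn": 0, "fingers": -1}
    - {"dx": 0.32, "dy": -0.84, "dz": 0, "turn": 0, "fingers": -1}
    - {"dx": 0.32, "dy": -0.84, "dz": 0, "turn": 0, "fingers": -1}
    - {"dx": 0.32, "dy": -0.84, "dz": 0, "turn": 0, "fingers": -1}
    - {"dx": 0.32, "dy": -0.84, "dz": 0, "turn": 0, "fingers": -1}
    - {"dx": 0.32, "dy": -0.84, "dz": 0, "turn": 0, "fingers": -1}
    - {"dx": 0.32, "dy": -0.84, "dz": 0, "turn": 0, "fingers": -1}
    - {"dx": 0.32, "dy": -0.84, "dz": 0, "turn": 0, "fingers": -1}
    - {"dx": 0.32, "dy": -0.8, "dz": 0, "turn": 0, "fingers": -1}
    - {"dx": 0, "dy": 0, "dz": 0, "turn": 0, "fingers": -1}

```text
time: 13.15
tcp_pos: [0.6418, 0.2195, 0.2519]
ee_rot: [0.013, 1.0, -0.015, 0.021]
force: [-1.0, -1.1, -2.1]
gripper_width: 0.0275
```

```bash
python3 -c "
from h import *
s,Rt=st();print(Rt,s['time'],s['tcp_pos'],delta([.635,.232,.09]));cv2.imwrite('pics/w4.png',bot.snapshot('wrist'));cv2.imwrite('pics/s4.png',bot.snapshot('side'))
w=cv2.imread('pics/w4.png');s=cv2.imread('pics/s4.png')
cv2.imwrite('pics/c4.png',np.vstack([cv2.resize(w,(480,300)),cv2.resize(s[50:200,200:440],(480,300))]))"
```

```text
[[ 0.99863175 -0.03108782  0.04204976]
 [-0.02998402 -0.99919556 -0.02663072]
 [ 0.04284383  0.02533346 -0.99876054]] 13.15 [0.64181952 0.21946878 0.25191936] [-0.23538611 -0.27351856  2.68496985]
```

View pics/c4.png

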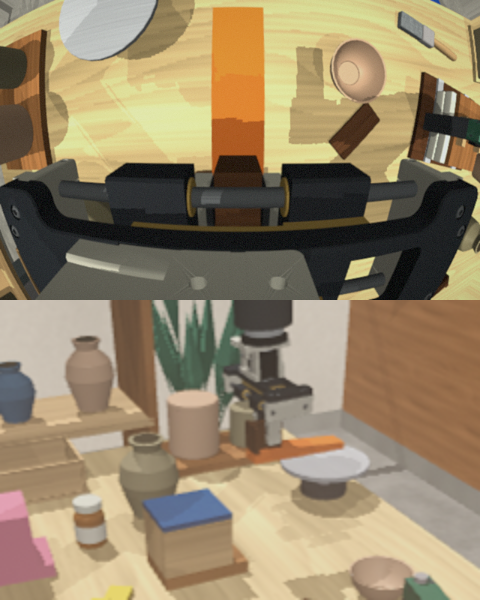

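```bash
python3 -c "
from h import *
for z in(.04,.08):
  print([np.round(onz('top',*p,z),3) for p in((170,54),(202,54),(170,86))])
s,Rt=st()
for p in((212*640/480,8*4/3),(264*640/480,8*4/3)): print(wz(*p,.21,s), wz(*p,.205,s))"
```

```text
[array([0.894, 0.429, 0.04 ]), array([0.894, 0.334, 0.04 ]), array([0.796, 0.425, 0.04 ])]
[array([0.874, 0.413, 0.08 ]), array([0.874, 0.322, 0.08 ]), array([0.78, 0.41, 0.08])]
[0.77781531 0.2314177  0.21      ] [0.78000428 0.23178544 0.205     ]
[0.77702564 0.19039761 0.21      ] [0.77919247 0.18961519 0.205     ]
```

Emit:
drive_tool:
  motion:
    - {"dx": -0.1, "dy": -0.2, "dz": 0.5, "turn": -1.7, "fingers": -1}
    - {"dx": 0, "dy": 0, "dz": 0.8, "turn": 0, "fingers": -1}
    - {"dx": 0, "dy": 0, "dz": 0.8, "turn": 0, "fingers": -1}
    - {"dx": 0, "dy": 0, "dz": 0.4, "turn": 0, "fingers": -1}
    - {"dx": 0, "dy": 0, "dz": 0, "turn": 0, "fingers": -1}

```text
time: 13.88
tcp_pos: [0.6406, 0.2196, 0.1011]
ee_rot: [0.013, 1.0, -0.005, 0.022]
force: [0.1, 0.3, -1.9]
gripper_width: 0.0273
```

```bash
python3 -c "
from h import *
s,Rt=st();print(Rt,s['time'],s['tcp_pos'],s['force'],delta([.635,.232,.056]))"
```

```text
[[ 0.99896663 -0.01152228  0.04396483]
 [-0.01039354 -0.99961267 -0.0258165 ]
 [ 0.04424526  0.02533287 -0.99869946]] 13.875 [0.64056113 0.2195938  0.10105998] [ 0.06881501  0.3485319  -1.94473753] [-0.12796701 -0.22464696  0.74060994]
```

Emit:
drive_tool:
  motion:
    - {"dx": 0, "dy": -0.2, "dz": 0.4, "turn": -0.5, "fingers": -1}
    - {"dx": 0, "dy": 0, "dz": 0.25, "turn": 0, "fingers": -1}
    - {"dx": 0, "dy": 0, "dz": 0.05, "turn": 0, "fingers": -1}
    - {"dx": 0, "dy": 0, "dz": 0.03, "turn": 0, "fingers": -1}

```text
time: 14.38
tcp_pos: [0.6452, 0.2295, 0.0622]
ee_rot: [0.011, 1.0, -0.003, 0.025]
force: [-0.2, -0.7, -1.4]
gripper_width: 0.028
```

```bash
python3 -c "
from h import *
s,Rt=st();print(Rt,s['time'],s['tcp_pos'],s['force'],s['moment'])"
```

```text
[[ 0.99870945 -0.00579196  0.05045677]
 [-0.00465348 -0.99973258 -0.02265186]
 [ 0.05057448  0.02238783 -0.99846933]] 14.375 [0.64517739 0.22946982 0.06217848] [-0.23682875 -0.69589025 -1.40081186] [ 0.07660976  0.18639303 -0.0488178 ]
```

Emit:
drive_tool:
  motion:
    - {"dx": 0, "dy": 0, "dz": 0.1, "turn": 0, "fingers": -1}
    - {"dx": 0, "dy": 0, "dz": 0.06, "turn": 0, "fingers": -1}

```text
time: 14.62
tcp_pos: [0.647, 0.2295, 0.0562]
ee_rot: [0.011, 1.0, -0.002, 0.027]
force: [-10.1, -3.1, 26.6]
gripper_width: 0.0278
```

```bash
python3 -c "
from h import *
s,Rt=st();print(s['time'],s['tcp_pos'],s['force'],s['moment'])"
```

```text
14.625 [0.6470028  0.22947708 0.05622552] [-10.06820621  -3.05276986  26.62048962] [-0.96122378  4.00650012 -0.07264557]
```

Contact is firm, so I release and rise.

Emit:
drive_tool:
  motion:
    - {"dx": 0, "dy": 0, "dz": -0.03, "turn": 0, "fingers": -0.2}
    - {"dx": 0, "dy": 0, "dz": 0, "turn": 0, "fingers": 0.4}
    - {"dx": 0, "dy": 0, "dz": 0, "turn": 0, "fingers": 0.6}
    - {"dx": 0, "dy": 0, "dz": 0, "turn": 0, "fingers": 0.6}
    - {"dx": 0, "dy": 0, "dz": 0, "turn": 0, "fingers": 0.6}
    - {"dx": 0, "dy": 0, "dz": -0.4, "turn": 0, "fingers": 0.6}
    - {"dx": 0, "dy": 0, "dz": -0.7, "turn": 0, "fingers": 0.6}
    - {"dx": 0, "dy": 0, "dz": -0.7, "turn": 0, "fingers": 0.6}
    - {"dx": 0, "dy": 0, "dz": 0, "turn": 0, "fingers": 0.6}

```text
time: 15.75
tcp_pos: [0.6412, 0.2318, 0.1686]
ee_rot: [0.011, 1.0, -0.002, 0.027]
force: [0.2, 0.4, -0.1]
gripper_width: 0.07
```

```bash
python3 -c "
from h import *
s,Rt=st();print(Rt,s['time'],s['tcp_pos'],s['force'],s['gripper_width']);cv2.imwrite('pics/w5.png',bot.snapshot('wrist'));cv2.imwrite('pics/s5.png',bot.snapshot('side'))"
```

```text
[[ 0.99853331 -0.00513317  0.05389692]
 [-0.00394713 -0.99974821 -0.02208916]
 [ 0.05399674  0.02184403 -0.99830215]] 15.75 [0.64122104 0.23178039 0.1685921 ] [ 0.16546888  0.38333793 -0.13462319] 0.06999583213576618
```

View pics/w5.png

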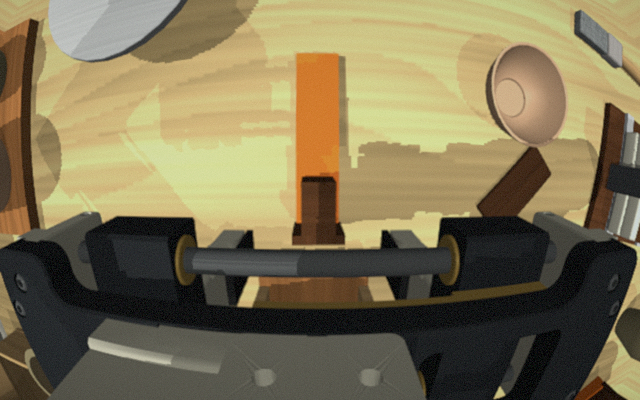

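The wrist view shows the wedge lying flat and released. Its thin-end corners are at (296,53) and (338,54), and the stem's front edge is at (302–336,177). The cubby's mouth is below the fingers.

```bash
python3 -c "
from h import *
np.set_printoptions(precision=4,suppress=True)
s,Rt=st()
E=[wz(296,53,.012,s),wz(338,54,.012,s)];T=[wz(303,178,.064,s),wz(335,178,.064,s)];P=[wz(293,243,.064,s),wz(344,243,.064,s)]
e=(E[0]+E[1])/2;t=(T[0]+T[1])/2
print(E,T,P);d=e-t;print('thin',e,'stem front',t,'yaw',np.degrees(np.arctan2(d[1],d[0])),np.linalg.norm(d[:2]))
print([wz(*p,.025,s) for p in((262,276),(370,276))])
g=e-.022*np.array([1,0,0]);g[2]=.10;print(delta(g))
"
```

```text
[array([0.7802, 0.2456, 0.012 ]), array([0.7793, 0.2063, 0.012 ])] [array([0.6677, 0.2386, 0.064 ]), array([0.6675, 0.2139, 0.064 ])] [array([0.6151, 0.2475, 0.064 ]), array([0.6145, 0.2062, 0.064 ])]
thin [0.7798 0.226  0.012 ] stem front [0.6676 0.2263 0.064 ] yaw -0.16866928434601508 0.11215495481276448
[array([0.567 , 0.2814, 0.025 ]), array([0.5653, 0.1748, 0.025 ])]
[1.917  0.0425 1.1765]
```

Emit:
drive_tool:
  motion:
    - {"dx": 0.6, "dy": 0.05, "dz": 0, "turn": 0, "fingers": 0.6}
    - {"dx": 0.8, "dy": 0.05, "dz": 0, "turn": 0, "fingers": 0.6}
    - {"dx": 0.52, "dy": 0, "dz": 0.3, "turn": 0, "fingers": 0.6}
    - {"dx": 0, "dy": 0, "dz": 0.8, "turn": 0, "fingers": 0.6}
    - {"dx": 0, "dy": 0, "dz": 0.5, "turn": 0, "fingers": 0.6}
    - {"dx": 0, "dy": 0, "dz": 0, "turn": 0, "fingers": 0.6}

```text
time: 16.6
tcp_pos: [0.7585, 0.2191, 0.0615]
ee_rot: [0.015, 1.0, -0.003, 0.018]
force: [-0.8, 0.4, -0.2]
gripper_width: 0.0701
```

```bash
python3 -c "
from h import *
s,Rt=st();print(Rt,s['time'],s['tcp_pos'],s['force'],delta([.756,.226,.030]))"
```

```text
[[ 0.99930612 -0.00602473  0.03675571]
 [-0.00490678 -0.99952485 -0.03043035]
 [ 0.03692158  0.03022888 -0.99886086]] 16.6 [0.75847298 0.21913404 0.06145132] [-0.82910412  0.44035055 -0.15681117] [-0.06110305 -0.12997565  0.51859441]
```

Emit:
drive_tool:
  motion:
    - {"dx": -0.06, "dy": -0.12, "dz": 0.3, "turn": 0, "fingers": 0.6}
    - {"dx": 0, "dy": 0, "dz": 0.18, "turn": 0, "fingers": 0.6}
    - {"dx": 0, "dy": 0, "dz": 0, "turn": 0, "fingers": 0.6}

```text
time: 16.98
tcp_pos: [0.7561, 0.2267, 0.032]
ee_rot: [0.015, 1.0, -0.002, 0.019]
force: [0.0, -0.3, 0.0]
gripper_width: 0.0702
```

```bash
python3 -c "
from h import *
s,Rt=st();print(s['time'],s['tcp_pos'],s['force'],delta([.756,.226,.029]));cv2.imwrite('pics/w6.png',bot.snapshot('wrist'))"
```

```text
16.975 [0.75612857 0.22668598 0.03202574] [ 0.0119155  -0.2842776   0.02618157] [-0.00402346  0.00993676  0.05063059]
```

View pics/w6.png

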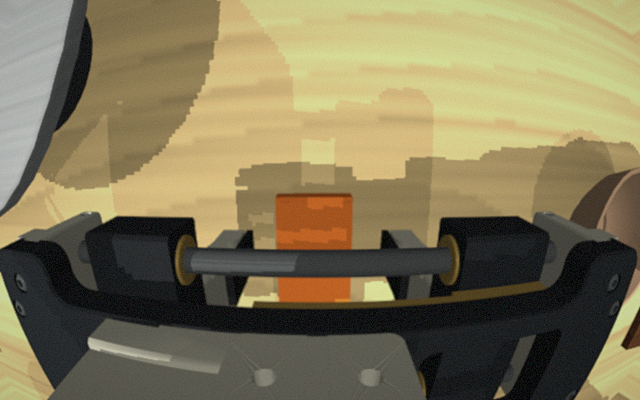

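The fingers straddle the thin end and are centred on it (u 276–352). I lower by 3 mm and close.

Emit:
drive_tool:
  motion:
    - {"dx": 0, "dy": 0, "dz": 0.05, "turn": 0, "fingers": 0.6}
    - {"dx": 0, "dy": 0, "dz": 0, "turn": 0, "fingers": -1}
    - {"dx": 0, "dy": 0, "dz": 0, "turn": 0, "fingers": -1}
    - {"dx": 0, "dy": 0, "dz": 0, "turn": 0, "fingers": -1}
    - {"dx": 0, "dy": 0, "dz": 0, "turn": 0, "fingers": -1}
    - {"dx": 0, "dy": 0, "dz": 0, "turn": 0, "fingers": -1}
  newtons: 60

```text
time: 17.77
tcp_pos: [0.7578, 0.2274, 0.0326]
ee_rot: [0.014, 1.0, -0.002, 0.021]
force: [-0.6, -0.0, -1.0]
gripper_width: 0.0395
```

Emit:
drive_tool:
  motion:
    - {"dx": 0, "dy": 0, "dz": 0, "turn": 0, "fingers": 0.2}
    - {"dx": 0, "dy": 0, "dz": 0.05, "turn": 0, "fingers": 0.2}
    - {"dx": 0, "dy": 0, "dz": 0.06, "turn": 0, "fingers": 0.2}
    - {"dx": 0, "dy": 0, "dz": 0.02, "turn": 0, "fingers": 0.2}

```text
time: 18.27
tcp_pos: [0.7584, 0.2271, 0.0261]
ee_rot: [0.014, 1.0, -0.002, 0.022]
force: [-6.6, -0.9, 15.2]
gripper_width: 0.0525
```

Emit:
drive_tool:
  motion:
    - {"dx": 0, "dy": 0, "dz": -0.03, "turn": 0, "fingers": -1}
    - {"dx": 0, "dy": 0, "dz": 0, "turn": 0, "fingers": -1}
    - {"dx": 0, "dy": 0, "dz": 0, "turn": 0, "fingers": -1}
    - {"dx": 0, "dy": 0, "dz": 0, "turn": 0, "fingers": -1}

```text
time: 18.77
tcp_pos: [0.7584, 0.2273, 0.0283]
ee_rot: [0.014, 1.0, -0.002, 0.022]
force: [-0.9, -0.4, 3.0]
gripper_width: 0.0391
```

```bash
python3 -c "
from h import *
s,Rt=st();print(Rt,s['time'],s['tcp_pos'],s['force'],s['gripper_width'])"
```

```text
[[ 0.9990265  -0.00445108  0.04388884]
 [-0.00323992 -0.99961301 -0.02762853]
 [ 0.04399483  0.02745943 -0.99865431]] 18.775 [0.7584206  0.2272546  0.02825125] [-0.85215963 -0.36597927  2.95717185] 0.039078474796424796
```

Emit:
drive_tool:
  motion:
    - {"dx": 0, "dy": 0, "dz": -0.2, "turn": 0, "fingers": -1}
    - {"dx": 0, "dy": 0, "dz": -0.4, "turn": 0, "fingers": -1}
    - {"dx": 0, "dy": -0.07, "dz": 0, "turn": 0, "fingers": -1}

```text
time: 19.15
tcp_pos: [0.7563, 0.232, 0.0643]
ee_rot: [0.014, 1.0, -0.002, 0.021]
force: [0.4, 0.2, -1.7]
gripper_width: 0.0395
```

```bash
python3 -c "
from h import *
s,Rt=st();print(Rt,s['time'],s['tcp_pos'],s['force'],s['moment'],s['gripper_width'])
s=bot.snapshot('side');cv2.imwrite('pics/s7.png',s)
cv2.imwrite('pics/c7.png',cv2.resize(s[100:220,240:400],None,fx=4.5,fy=4.5,interpolation=3))"
```

```text
[[ 0.99910539 -0.00498185  0.04199533]
 [-0.00378729 -0.99958728 -0.02847664]
 [ 0.04211987  0.02829212 -0.99871191]] 19.15 [0.75633263 0.23201488 0.06434365] [ 0.43180416  0.19921623 -1.73591797] [ 0.05676613 -0.01630548 -0.04306723] 0.03953207244663276
```

View pics/c7.png

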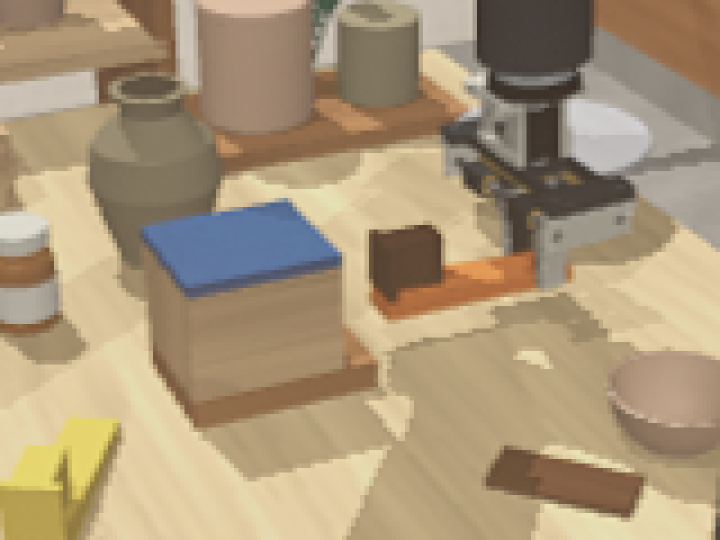

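The wedge is level, with its underside about 11 mm above the cubby floor. I slide it in.

Emit:
drive_tool:
  motion:
    - {"dx": -0.2, "dy": 0, "dz": -0.01, "turn": 0, "fingers": -1}
    - {"dx": -0.3, "dy": 0, "dz": -0.013, "turn": 0, "fingers": -1}
    - {"dx": -0.3, "dy": 0, "dz": -0.013, "turn": 0, "fingers": -1}
    - {"dx": -0.2, "dy": 0, "dz": -0.01, "turn": 0, "fingers": -1}

```text
time: 19.7
tcp_pos: [0.6897, 0.2315, 0.0583]
ee_rot: [0.016, 1.0, -0.003, 0.017]
force: [0.5, 0.3, -2.1]
gripper_width: 0.0396
```

```bash
python3 -c "
from h import *
s,Rt=st();print(Rt,s['time'],s['tcp_pos'],s['force'],s['moment'],delta([.632,.232,.062]))"
```

```text
[[ 0.99941291 -0.0057492   0.03377551]
 [-0.00467326 -0.99948178 -0.03184854]
 [ 0.03394111  0.031672   -0.99892186]] 19.7 [0.68971578 0.2314773  0.05831459] [ 0.51974989  0.30539364 -2.09617438] [ 0.08913655 -0.03625574  0.001978  ] [-0.95932081 -0.00123142 -0.09412444]
```

Emit:
drive_tool:
  motion:
    - {"dx": -0.2, "dy": 0, "dz": -0.06, "turn": 0, "fingers": -1}
    - {"dx": -0.3, "dy": 0, "dz": -0.03, "turn": 0, "fingers": -1}
    - {"dx": -0.3, "dy": 0, "dz": -0.03, "turn": 0, "fingers": -1}
    - {"dx": -0.13, "dy": 0, "dz": -0.01, "turn": 0, "fingers": -1}
    - {"dx": 0, "dy": 0, "dz": 0, "turn": 0, "fingers": -1}

```text
time: 20.32
tcp_pos: [0.63, 0.2321, 0.0646]
ee_rot: [0.016, 1.0, -0.002, 0.017]
force: [0.2, 0.2, -1.1]
gripper_width: 0.0393
```

```bash
python3 -c "
from h import *
s,Rt=st();print(Rt,s['time'],s['tcp_pos'],s['force'],s['moment'],delta([.632,.232,.053]))
s=bot.snapshot('side');cv2.imwrite('pics/s8.png',s)
cv2.imwrite('pics/c8.png',cv2.resize(s[100:220,240:400],None,fx=4.5,fy=4.5,interpolation=3))"
```

```text
[[ 0.99942346 -0.00483162  0.03360659]
 [-0.00375395 -0.999479   -0.03205665]
 [ 0.03374397  0.03191201 -0.9989209 ]] 20.325 [0.62997032 0.23205725 0.06458965] [ 0.20683408  0.23646865 -1.05828334] [ 0.0655541  -0.06245506 -0.02451383] [ 0.0272941  -0.00537398  0.19411978]
```

View pics/c8.png

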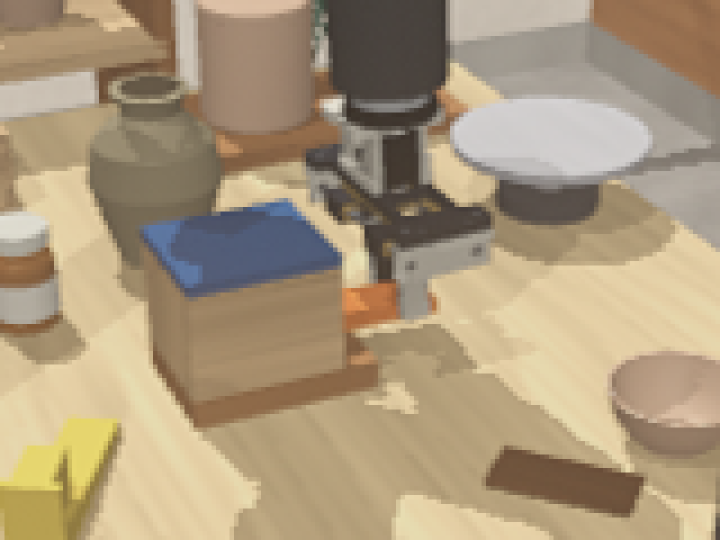

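The handle is now inside, with the thin end showing beyond the ledge. I lower it onto the floor.

Emit:
drive_tool:
  motion:
    - {"dx": 0, "dy": 0, "dz": 0.12, "turn": 0, "fingers": -1}
    - {"dx": 0, "dy": 0, "dz": 0.06, "turn": 0, "fingers": -1}

```text
time: 20.62
tcp_pos: [0.6317, 0.2318, 0.0531]
ee_rot: [0.016, 1.0, -0.002, 0.017]
force: [0.6, 0.1, -1.2]
gripper_width: 0.0393
```

Emit:
drive_tool:
  motion:
    - {"dx": 0, "dy": 0, "dz": 0.03, "turn": 0, "fingers": -1}
    - {"dx": 0, "dy": 0, "dz": 0, "turn": 0, "fingers": -1}

```text
time: 20.88
tcp_pos: [0.632, 0.2318, 0.0519]
ee_rot: [0.016, 1.0, -0.002, 0.017]
force: [-3.5, 1.5, 6.2]
gripper_width: 0.0392
```

Emit:
drive_tool:
  motion:
    - {"dx": 0, "dy": 0, "dz": 0, "turn": 0, "fingers": -0.05}
    - {"dx": 0, "dy": 0, "dz": 0, "turn": 0, "fingers": 0.2}
    - {"dx": 0, "dy": 0, "dz": 0, "turn": 0, "fingers": 0.4}
    - {"dx": 0, "dy": 0, "dz": 0, "turn": 0, "fingers": 0.4}
    - {"dx": 0.03, "dy": 0, "dz": -0.4, "turn": 0, "fingers": 0.4}
    - {"dx": 0.1, "dy": 0, "dz": -0.8, "turn": 0, "fingers": 0.4}
    - {"dx": 0.3, "dy": 0, "dz": -0.8, "turn": 0, "fingers": 0.4}
    - {"dx": 0.4, "dy": 0, "dz": -0.4, "turn": 0, "fingers": 0.4}
    - {"dx": 0, "dy": 0, "dz": 0, "turn": 0, "fingers": 0.4}

```text
time: 22.0
tcp_pos: [0.6783, 0.2357, 0.2004]
ee_rot: [0.017, 1.0, -0.002, 0.016]
force: [-0.3, 0.1, -0.2]
gripper_width: 0.0616
```

```bash
python3 -c "
from h import *
s,Rt=st();print(s['time'],s['tcp_pos'],s['force'])
a=bot.snapshot('side');w=bot.snapshot('wrist');t=bot.snapshot('top')
cv2.imwrite('pics/t9.png',t);cv2.imwrite('pics/w9.png',w)
cv2.imwrite('pics/c9.png',np.vstack([np.hstack([cv2.resize(a[130:210,255:375],(390,260),interpolation=3),cv2.resize(w,(390,260))]),np.hstack([cv2.resize(t,(390,260)),cv2.resize(a,(390,260))])]))"
```

```text
22.0 [0.67825463 0.23571575 0.20038648] [-0.26644446  0.05664158 -0.17414028]
```

View pics/c9.png

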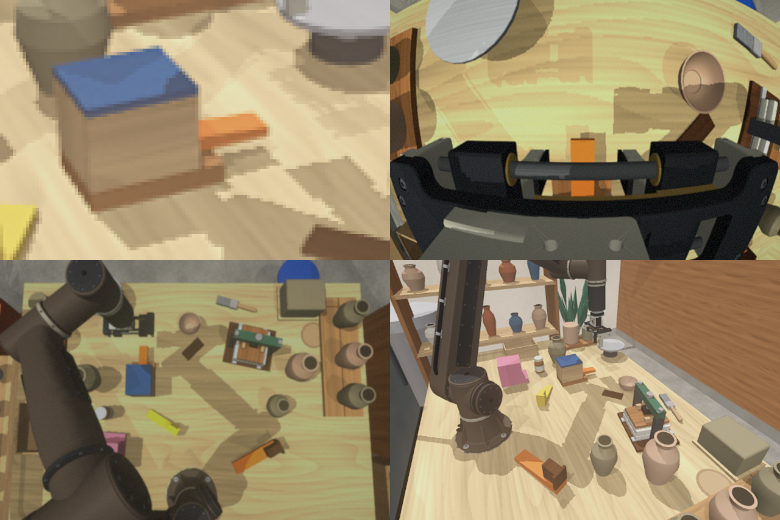

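```bash
python3 -c "
from h import *
s,Rt=st()
w=cv2.imread('pics/w9.png')
m=cv2.inRange(cv2.cvtColor(w,cv2.COLOR_BGR2HSV),(5,170,120),(18,255,255));m[:190]=0;m[240:]=0;ys,xs=np.where(m);y0=ys.min()
x=xs[ys==y0+2];print(y0,x.min(),x.max(),wz(x.min(),y0,.037,s),wz(x.max(),y0,.037,s))
for f in('top0','t9'):
  h=cv2.cvtColor(cv2.imread(f'pics/{f}.png'),cv2.COLOR_BGR2HSV)[80:190,350:480];g=cv2.inRange(h,(55,80,30),(90,255,255));print(f,cv2.moments(g,True)['m10']/g.astype(bool).sum(),cv2.moments(g,True)['m01']/g.astype(bool).sum())
a=cv2.imread('pics/top0.png');b=cv2.imread('pics/t9.png')
"
```

```text
215 297 335 [0.65620449 0.2485942  0.037     ] [0.65567431 0.21103021 0.037     ]
top0 88.11111111111111 40.77777777777778
t9 nan nan<string>:8: RuntimeWarning: invalid value encountered in divide
```

```bash
python3 -c "
from h import *
a=cv2.imread('pics/top0.png',0).astype(np.float32);b=cv2.imread('pics/t9.png',0).astype(np.float32)
print(cv2.phaseCorrelate(a[90:150,375:470],b[90:150,375:470],cv2.createHanningWindow((95,60),cv2.CV_32F)))
bot.finish_job()"
```

```text
((-0.022886817299699658, -0.01860499956923789), 1.0080511326591173)
the job is handed in; nothing more can be done
```

I rocked the wedge out of the press, laid it flat on the bench and let go. I then took it again near its thin end and slid it handle-first into the blue-roofed cubby. The job was handed in at about 22 s of the 72 s allowed.

**Final checks:**
- **Wedge in the cubby:** the thin end is at x ≈ 0.656, so the handle is about 20 mm inside the roof's edge. The wedge is centred to about 2 mm, and its underside runs parallel to the ledge in the side view.
- **Mould:** the press in the top picture moved less than 0.1 px between start and end, and the highest pull I read was about 5 N, so it did not shift.
- **Bystanders:** I saw no change in the pots and tools in the last pictures, but I only compared them by eye.
- **Robot:** it was clear of everything at hand-in, with no contact force.

**What did not go cleanly:**
- The tool drifted 2–3° off vertical over the moves, which could not be corrected with the motions allowed.
- Laying the wedge on the bench pressed at about 27 N at the wrist.
- The first grip at the thin end was too shallow, so I redid it lower. The fingertips touched the bench at about 15 N doing so.
- One colour check of the mould's position failed because the colour mask came out empty. The figure above comes from comparing the whole press image instead.

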